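# Nest the drained steel beakers mouth-down on the tray

### The job

The washed steel beakers have drained: take the medium beaker off the sloping rack and stand it mouth-down over the small one on the white tray, then do the same with the large one over both, so that the set is stored nested in size order with every rim resting on the tray floor, where dust cannot get in. Lower each beaker right down before letting go rather than dropping it, do not knock the small one over, and leave the other things on the tray and bench where they are.

Things in the scene. Friction and masses are not known exactly. Their poses are not given: they have to be found in the camera images.
- beaker_medium: steel beaker, plain, slightly tapered, 92 mm high; outside diameter 47 mm at the closed end, 55 mm just short of the rim, 59 mm over the flared rim; wall 2.5 mm, closed end 4 mm, about 130 g; starts mouth-down over a rack prong. Origin: centre of its mouth (rim plane); +z: along its axis from the mouth out through the closed end (up when mouth-down)
- beaker_large: steel beaker, plain, slightly tapered, 108 mm high; outside diameter 59 mm at the closed end, 67 mm just short of the rim, 71 mm over the flared rim; wall 2.5 mm, closed end 4 mm, about 180 g; starts mouth-down over another rack prong. Origin: centre of its mouth (rim plane); +z: along its axis from the mouth out through the closed end (up when mouth-down)
- beaker_small: steel beaker, plain, slightly tapered, 76 mm high; outside diameter 36 mm at the closed end, 42 mm just short of the rim, 46 mm over the flared rim; wall 2.5 mm, closed end 4 mm, about 90 g; it stands loose, mouth-down, on the tray. Origin: centre of its mouth (rim plane); +z: along its axis from the mouth out through the closed end (up when mouth-down)
- drain_rack: fixed white wire rack, 344 (y) x 120 mm (x); origin on the bench under its middle, front = -x. Grid slopes 25 deg, low in front, its middle 78 mm up. 3 prongs square to the grid at y = -115 (empty), 0, +115 mm, each 69 mm tall, 40 mm wide up the slope, 5 mm thick; racked beakers rest rim on grid, axes lean 25 deg to -x: draw off along the axis by over 70 mm
- tray: fixed white tray, 220 mm (x) by 160 mm (y), rim 14 mm high; origin under its centre at bench level, inner floor 4 mm above the origin
- spatula: thin pale lab spatula, 180 mm long, lying on the tray beside its +y long edge, leave it; origin at mid length on its underside
- pipette: white pipette 246 mm long lying on the bench in front of the rack; bystander, origin at its middle on the underside
- slide_box: small white lidded box 35x83x28 mm on the bench; bystander, origin centre of underside
- tape_roll: roll of beige tape, 104 mm across, 25 mm high; bystander, origin centre of underside
- filter_box: beige lidded box 67x111x40 mm; bystander, origin centre of underside
Mind the look-alikes: they are no part of the job. What is shaped like the beaker_small but yellow is not meant.

How it is judged:
On the way:
1. the medium beaker stands mouth-down over the small one, rim on the tray floor (horizontal distance between beaker_medium and beaker_small below 0.008 m and z of beaker_medium in the frame of tray between 0.0005 and 0.008 m and angle between each of beaker_medium, beaker_small's own z axis and vertical below 0.06 rad and z of beaker_small in the frame of tray between 0.0005 and 0.008 m and x of beaker_small in the frame of tray between -0.08 and 0.08 m and y of beaker_small in the frame of tray between -0.055 and 0.055 m), for 0.2 s.
At the end, for the whole second after the job is handed in: All three stand mouth-down on the tray floor, medium over small and large over both: axes within 0.06 rad of vertical, mouth centres within 8 mm of the small one's, rims 0.5 to 8 mm above the tray's underside, small one within 80 (x), 55 (y) mm of the tray's centre, at rest (all of step 1 and horizontal distance between beaker_large and beaker_small below 0.008 m and z of beaker_large in the frame of tray between 0.0005 and 0.008 m and angle between beaker_large's own z axis and vertical below 0.06 rad and linear speed of each of beaker_medium, beaker_large, beaker_small below 0.02 m/s); the robot touches nothing.
It fails at once if a beaker is dropped (not held by the fingers and moving faster than 0.7 m/s) ((linear speed of beaker_medium above 0.7 m/s and contact force between the fingers and beaker_medium below 0.2 N) or (linear speed of beaker_large above 0.7 m/s and contact force between the fingers and beaker_large below 0.2 N) or (linear speed of beaker_small above 0.7 m/s and contact force between the fingers and beaker_small below 0.2 N)).
It fails at once if the small beaker is knocked over (tilted more than 0.5 rad) (angle between beaker_small's own z axis and vertical above 0.5 rad).
It fails at once if a bystander is moved more than 25 mm (distance of any of pipette, slide_box, tape_roll, filter_box, spatula from where it was at the start of the episode above 0.025 m).
It also fails if it takes over 69 s, if anything falls off the work surface, if the arm or the gripper's body presses on something with over 40 N, if the wrist force passes 120 N, or if a joint passes its speed limit or range.

### The arm

A 6-joint arm with a two-finger parallel gripper is mounted at the origin on a cart in front of the work surface, level with it; the furniture and walls round the work are solid. World frame = base frame: x ahead of the robot, y to its left, z up, the work surface at z = 0. Lengths are in m, angles in rad, forces in N, time in s.
With the tool pointing down it reaches from about 0.375 to 0.9 m from the base axis. Payload 3.1 kg.
Tool frame: the origin (TCP) lies at the very end of the fingers, on their centre line; the grasp point (between the pads) lies 19 mm behind it; z points along the fingers, y is the line along which they close (so a half turn about z gives the same grasp; the last joint's range is limited). The gripper opens to 85 mm and grips with 20 to 120 N. Pads are 22 mm wide; open, the fingers measure 114 mm over their backs; the gripper's body (76 mm by 85 mm) begins 54 mm behind the grasp point. The pads swing forward as they close: fully open they stand 13 mm farther back than shut.
Start: joints at [1.143, 0.527, 1.433, -0, 1.181, -0.178], TCP at [0.154, 0.606, 0.231] pointing down, gripper open.
Joint ranges: [-3.08, 3.08], [-0.75, 2.2], [0.22, 2.44], [-1.43, 4.57], [0, 2.65], [-2.85, 2.85]. Speed limits (rad/s): [2.79, 2.79, 3.14, 3.14, 3.14, 3.14].

### API

Orientations are given as a unit quaternion [x, y, z, w].
In Python, from station import sense, snapshot, camera_params, sign_off gives the robot as it stands.
- The arm moves only by the shell command python3 -m handwheel 'ROWS' [OPENING] [FORCE]. ROWS is JSON, a list that holds one entry, the list of rows, each a list of 4 numbers: the shift along the tool's x, y, z in units of 25 mm (1.0 is 25 mm), then the turn about the tool's z in units of 6 degrees (1.0 is 6 degrees). A call has 1 to 20 rows; each row shifts and turns the commanded pose from where the row before left it, along the tool's axes as they then stand; what a row does not reach is not made up. A row lasts 1/8 s, in which the tool goes at most 62.5 mm and 10.7 degrees, less where a joint would pass 70% of its speed; a pose out of reach is approached as far as the arm can. A call is refused whole if a number of a shift passes 1 or a number of a turn 1, either way. A call with a gripper value outside its range is refused whole. OPENING is the finger opening in mm, from 0 to 85.4, set as the call begins (- or left out, the last holds). The fingers move at their own pace and stop on an object; FORCE is the grip in N (left out, the last holds). Time passes only in rows, so rows that do not move let the fingers close. It gives the time, the measured TCP pose, the force, the opening and the grip force at its end, in the units of the state.
- sense(): the state, without advancing time (a new reading comes with each control period).
- snapshot(name): name is "scene" or "top" or "wrist"; returns (picture, depth): 480x640x3 uint8, red, green, blue; 480x640 float32, m along the optical axis (not along the pixel's ray), 0 where there is no reading.
- camera_params(name): a dict with "mtx" (3x3 intrinsics, pixels), "extrinsics" (4x4, takes a point from camera to world coordinates); the wrist camera has in their place "hand_eye" (4x4, takes a point from camera to tool coordinates, whose origin is the TCP and whose axes are the flange's). Camera axes: x right, y up, looking along -z (the intrinsics and any distortion apply to the point x, -y, -z); pixel columns grow to the right and rows downward; lengths in m; the calibration is good to about 2 mm. The wrist camera is an equidistant fisheye: a pixel r from the principal point sees the ray r / f radians off the axis. A picture is of the moment at which its call begins: read the wrist's pose just before it. camera_params takes no time and is no camera call.
- sign_off(): hands the job in; it is judged then, once.
The state is a dict: "t": time; "q": joint angles; "qd": joint speeds; "tau": joint torques, N m; "tcp_pos": TCP position; "tool_rot": TCP orientation; "force": force on the tool from outside, world axes, zero at the start; "ft_torque": the same for the moment, N m; "finger_gap": opening from 0.0 (shut) to 1.0 (fully open); "gripper_force": force on a finger pad.
Only numpy, scipy, OpenCV 4.12 (cv2) and the standard library are available. Lean on these libraries where they do the work, as an engineer would, in place of code of your own. Each camera call takes 0.05 s, during which the arm holds its last target. There are 200 camera calls.

## Working session

There is one attempt and no reset: what is moved stays moved. The work goes in short steps, Python scripts to look and compute and a shell command to move; the robot and the scene stay as the last step left them, time stands still between calls to the robot, and variables do not carry over. Pictures are saved under pics/ and viewed, at most 10 in all, crops included, and the job is handed in when it is done.

```bash
ls; mkdir -p pics; python3 - <<'E'
from station import *
import cv2,numpy as np
s=sense();print(s['t'],s['tcp_pos'],s['tool_rot'],s['finger_gap'])
for n in("scene","top"):
    im,d=snapshot(n);cv2.imwrite(f'pics/{n}0.png',im[...,::-1]);np.savez(f'{n}0.npz',im=im,d=d)
    p=camera_params(n);print(n,p)
print(camera_params('wrist'))
E
```

```text
pics
0.0 [0.1535753  0.60511311 0.23035275] [ 1.24056076e-01  9.92274647e-01 -1.01157281e-03 -3.03765188e-04] 0.9980881783786105
scene {'mtx': array([[522.4485077 ,   0.        , 316.49113199],
       [  0.        , 522.4485077 , 240.61494651],
       [  0.        ,   0.        ,   1.        ]]), 'extrinsics': array([[ 0.4638048 ,  0.56940865, -0.67871856, -0.30674615],
       [-0.88591701,  0.30328846, -0.35095179, -0.39902669],
       [ 0.00601252,  0.76406145,  0.64511546,  0.85769597],
       [ 0.        ,  0.        ,  0.        ,  1.        ]])}
top {'mtx': array([[514.93216288,   0.        , 315.74205832],
       [  0.        , 514.93216288, 234.15528194],
       [  0.        ,   0.        ,   1.        ]]), 'extrinsics': array([[-0.00943781,  0.98047888, -0.19639778,  0.26949958],
       [-0.99991692, -0.00752924,  0.01046225,  0.05689718],
       [ 0.00877929,  0.1964802 ,  0.98046849,  1.46251803],
       [ 0.        ,  0.        ,  0.        ,  1.        ]])}
{'mtx': array([[371.64829954,   0.        , 318.0987448 ],
       [  0.        , 371.64829954, 233.00228837],
       [  0.        ,   0.        ,   1.        ]]), 'hand_eye': array([[-1.21735633e-04,  9.53468180e-01,  3.01493639e-01,
         7.61554294e-02],
       [ 9.99999552e-01, -1.66895800e-04,  9.31579897e-04,
         1.85662119e-03],
       [ 9.38549811e-04,  3.01493617e-01, -9.53467733e-01,
        -1.42630767e-01],
       [ 0.00000000e+00,  0.00000000e+00,  0.00000000e+00,
         1.00000000e+00]])}
```

View pics/scene0.png

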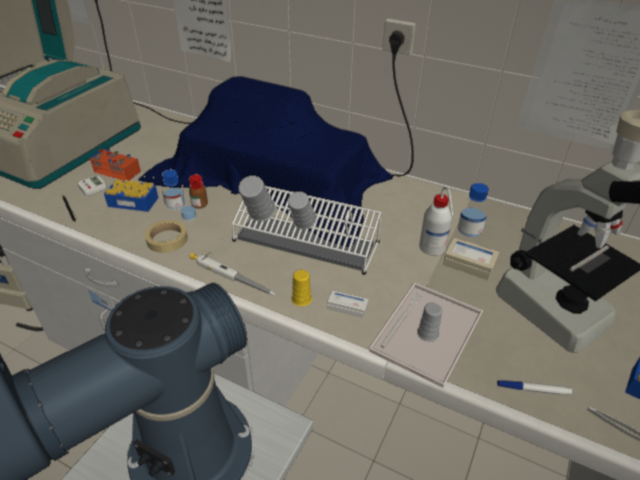

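View pics/top0.png

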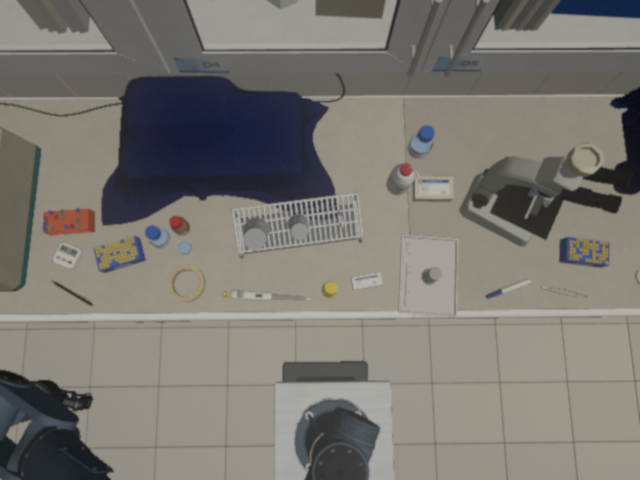

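The top view shows the large beaker on the rack at (256,233), the medium at (299,228) and the small one on the tray at (432,274). The yellow look-alike is at (330,289), so I leave it. I'll enlarge these areas to confirm, and measure them by depth.

```bash
cat > h.py <<'E'
import numpy as np,cv2
from station import *
def cloud(n,d,P=None):
    P=P or camera_params(n);K=P['mtx'];E=P['extrinsics']
    v,u=np.mgrid[0:480,0:640]
    c=np.stack([(u-K[0,2])/K[0,0]*d,-(v-K[1,2])/K[1,1]*d,-d],-1)
    return c@E[:3,:3].T+E[:3,3]
E
python3 - <<'E'
from h import *
S=np.load('scene0.npz');T=np.load('top0.npz')
a=cv2.resize(S['im'][170:350,225:475],(800,576),interpolation=cv2.INTER_CUBIC)
cv2.imwrite('pics/crop1.png',a[...,::-1])
for n,D in(('scene',S),('top',T)):
    W=cloud(n,D['d']);x,y,z=W[...,0],W[...,1],W[...,2];ok=D['d']>0
    rgb=D['im'].astype(int)
    print(n,'bench z',np.median(z[ok&(x>.45)&(x<.7)&(abs(y)<.3)]))
    boxes=dict(scene=dict(L=(175,222,240,277),M=(190,230,288,316),S=(300,342,416,446)),top=dict(L=(215,252,242,272),M=(212,242,286,312),S=(263,288,420,445)))[n]
    for k,(r0,r1,c0,c1) in boxes.items():
        sl=np.s_[r0:r1,c0:c1]; p=W[sl].reshape(-1,3);p=p[D['d'][sl].ravel()>0]
        zt=np.percentile(p[:,2],99.5);print(k,'top z',zt, 'pts near top mean',p[p[:,2]>zt-.008].mean(0),(p[:,2]>zt-.008).sum(), 'col',np.median(rgb[sl].reshape(-1,3),0))
E
```

```text
scene bench z 0.0004919005552580513
L top z 0.18422727479777548 pts near top mean [0.52846195 0.20047065 0.18027464] 144 col [110. 110. 108.]
M top z 0.16843338321553508 pts near top mean [0.54503979 0.08632165 0.16432805] 111 col [111. 111. 109.]
S top z 0.08236797388619074 pts near top mean [ 0.43208087 -0.27994576  0.07933688] 203 col [130. 129. 127.]
top bench z 0.004425496232034587
L top z 0.1866763281210372 pts near top mean [0.53157095 0.20261998 0.18225694] 134 col [137. 136. 132.]
M top z 0.17175711498668136 pts near top mean [0.54920629 0.08981818 0.16682566] 74 col [130. 130. 127.]
S top z 0.08612465626999088 pts near top mean [ 0.43501322 -0.27755325  0.08117755] 106 col [159. 153. 147.]
```

View pics/crop1.png

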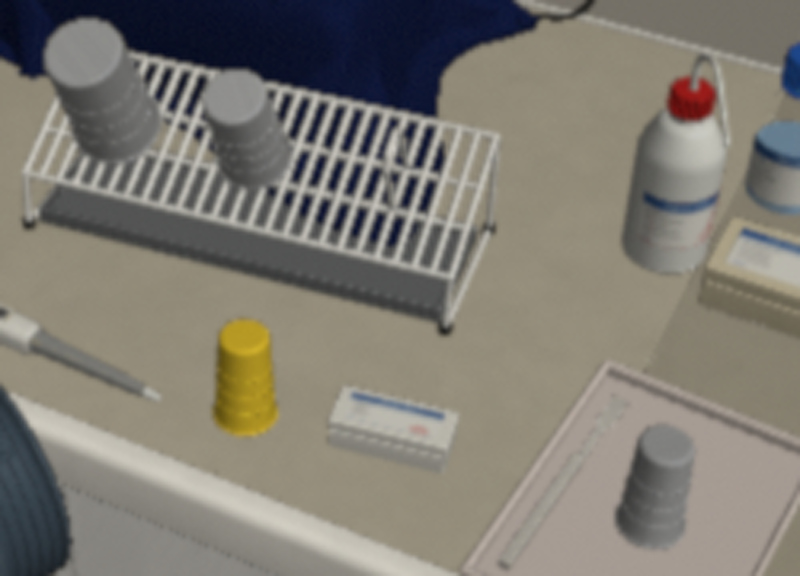

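The crop shows grey L at crop (85,55), M at (235,95) and the plain grey small one on the tray at (662,445). The yellow one at (245,380) is the decoy. I'll get the rack yaw, and move over to the medium beaker.

```bash
cat >> h.py <<'E'
def R():
    from scipy.spatial.transform import Rotation as Q
    return Q.from_quat(sense()['tool_rot']).as_matrix()
def units(target,yaw=None):
    "units of 25 mm in tool axes to bring the TCP to target; turn units so that tool y lies at yaw deg"
    s=sense();r=R();d=np.array(target)-s['tcp_pos']
    print('tcp',np.round(s['tcp_pos'],4),'units',np.round(r.T@d/.025,2))
    if yaw is not None:
        a=np.degrees(np.arctan2(r[1,1],r[0,1]));e=(yaw-a+90)%180-90;print('turn units',round(-e/6,2),'yaw now',a)
E
python3 - <<'E'
from h import *
for n in('scene','top'):
    D=np.load(n+'0.npz');W=cloud(n,D['d']);x,y,z=np.moveaxis(W,-1,0);im=D['im'].astype(int)
    m=(D['d']>0)&(x>.47)&(x<.75)&(y>-.15)&(y<.32)&(z>.04)&(z<.115)&(im.min(-1)>150)
    p=W[m];A=np.c_[p[:,:2],np.ones(len(p))];keep=np.ones(len(p),bool)
    for _ in range(6):
        c=np.linalg.lstsq(A[keep],p[keep,2],rcond=None)[0];keep=abs(A@c-p[:,2])<.006
    q=p[keep];print(n,keep.sum(),c,'slope',np.degrees(np.arctan(np.hypot(*c[:2]))),'yaw',np.degrees(np.arctan2(c[1],c[0])))
    r=cv2.minAreaRect((q[:,:2]*1000).astype(np.float32));print(r)
    # tray
    m=(D['d']>0)&(x>.3)&(x<.6)&(y>-.42)&(y<-.15)&(z<.03)
    if n=='top':
        rc=im[230:320,395:465];mm=(rc[...,0]-rc[...,2]<25)&(rc.min(-1)>140)
        pts=np.argwhere(mm)[:,::-1]+[395,230];K=camera_params(n)
        u=np.array(cv2.boxPoints(cv2.minAreaRect(pts.astype(np.float32))));E=K['extrinsics'];M=K['mtx']
        for a in u:
            ray=E[:3,:3]@[(a[0]-M[0,2])/M[0,0],-(a[1]-M[1,2])/M[1,1],-1];print('tray corner',a,(E[:3,3]+ray*(.01-E[2,3])/ray[2])[:2])
E
```

```text
scene 1459 [ 0.45882781  0.05745239 -0.19334777] slope 24.81633030219658 yaw 7.13717734325897
((577.7423706054688, 91.33163452148438), (116.54521179199219, 348.7084045410156), 7.403151035308838)
top 615 [ 0.46351892  0.06118789 -0.19633431] slope 25.05797428410575 yaw 7.519982203090411
((579.4267578125, 91.70381927490234), (112.40486145019531, 347.04974365234375), 7.261505603790283)
tray corner [395. 234.] [ 0.55915635 -0.18696145]
tray corner [464. 234.] [ 0.55762634 -0.38627554]
tray corner [464. 318.] [ 0.31844592 -0.37044442]
tray corner [395. 318.] [ 0.32020572 -0.17746688]
```

```bash
python3 -m handwheel '[[[-1,-0.8,-0.2,0],[-1,-0.8,-0.2,0],[-1,-0.8,-0.2,0],[-1,-0.8,-0.2,0],[-1,-0.8,-0.2,0],[-1,-0.8,-0.2,0],[-1,-0.8,-0.2,0],[-1,-0.8,-0.2,0],[-1,-0.8,-0.2,0],[-1,-0.8,-0.2,0],[-1,-0.8,-0.2,0],[-1,-0.8,-0.2,0],[-1,-0.8,-0.2,0],[-1,-0.8,-0.2,0],[-1,-0.8,0,0],[-1,-0.8,0,0],[-1,-0.8,0,0],[-1,-0.8,0,0]]]' 85
```

```text
t: 2.35
tcp_pos: [0.5016, 0.1451, 0.3009]
tool_rot: [0.124, 0.992, -0.0, -0.0]
force: [0.6, 0.1, 0.5]
finger_gap: 0.998
gripper_force: 0.0
```

```bash
python3 -m handwheel '[[[-1,-1,0,0],[-0.8,-0.9,0,0],[0,0,0,-1],[0,0,0,-1],[0,0,0,-1],[0,0,0,-0.6],[0,0,0,0]]]'; python3 - <<'E'
from h import *
from scipy.spatial.transform import Rotation as Q
s=sense();im,d=snapshot('wrist');cv2.imwrite('pics/w1.png',im[...,::-1]);np.savez('w1.npz',im=im,d=d,p=s['tcp_pos'],r=s['tool_rot'])
units((.53,.087,.25),97.3)
E
```

```text
t: 3.22
tcp_pos: [0.5329, 0.0889, 0.3009]
tool_rot: [-0.064, 0.998, 0.0, -0.001]
force: [-0.3, -0.2, 0.4]
finger_gap: 0.996
gripper_force: 0.0
tcp [0.533  0.0889 0.301 ] units [ 0.13 -0.06  2.04]
turn units -0.0 yaw now 97.27970033423169
```

View pics/w1.png

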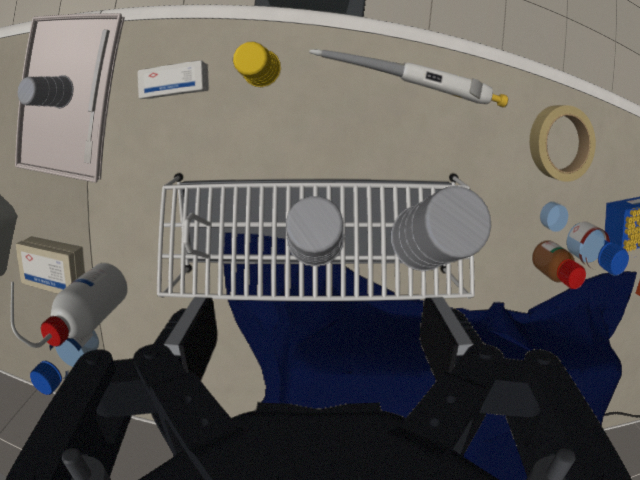

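The wrist view shows the medium's closed end at (315,223) and the large's at (457,224). The yellow decoy is at (252,63) and the tray is top left. I'll compute disc centres from wrist depth.

```bash
cat >> h.py <<'E'
def wcloud(d,p,r):
    from scipy.spatial.transform import Rotation as Q
    P=camera_params('wrist');K=P['mtx'];H=P['hand_eye']
    v,u=np.mgrid[0:480,0:640];a=(u-K[0,2])/K[0,0];b=(v-K[1,2])/K[1,1];th=np.hypot(a,b)+1e-9
    k=np.tan(th)/th*d
    c=np.stack([a*k,-b*k,-d],-1)@H[:3,:3].T+H[:3,3]
    return c@Q.from_quat(r).as_matrix().T+p
E
python3 - <<'E'
from h import *
D=np.load('w1.npz');W=wcloud(D['d'],D['p'],D['r']);x,y,z=np.moveaxis(W,-1,0);ok=D['d']>0
print('bench',np.median(z[100:140,250:400]))
print('grid mid z',W[225,235],W[240,225])
u0=np.array([-.419,-.0537,.906])
for n,(c,r,zt) in dict(M=((223,315),.0235,.161),L=((225,457),.0295,.18)).items():
    q=W[c[0]-8:c[0]+8,c[1]-8:c[1]+8].reshape(-1,3);q0=np.median(q,0);h=q0@u0
    m=ok&(abs(W@u0-h)<.006)&(np.linalg.norm(W-q0,axis=-1)<.06)
    l,s=cv2.connectedComponents(m.astype(np.uint8));m=s==s[c]
    p=W[m];nrm=np.linalg.svd(p-p.mean(0),full_matrices=False)[2][2]
    pix=np.argwhere(m)[:,::-1].astype(np.float32)
    print(n,m.sum(),'plane centre',p.mean(0),'normal',nrm*np.sign(nrm[2]),'enc',cv2.minEnclosingCircle(pix))
    e=np.array([-.127,.992,0]);print('y extent',np.percentile(p@e,[1,99]),'rim centre',p.mean(0)-u0*(.092 if n=='M' else .108))
E
```

```text
bench -0.00039706799987634933
grid mid z [0.57638816 0.00676944 0.07194851] [ 0.61867034 -0.01811467  0.00650717]
M 2599 plane centre [0.53963783 0.08771897 0.16031494] normal [-0.41001288 -0.04973275  0.91072284] enc ((314.22406005859375, 224.2863006591797), 29.20853042602539)
y extent [-0.00311151  0.03986449] rim centre [0.57818583 0.09265937 0.07696294]
L 3843 plane centre [0.51868118 0.19861991 0.17456956] normal [-0.41114002 -0.06658613  0.90913705] enc ((456.5, 222.0), 36.6231803894043)
y extent [0.10489175 0.15951899] rim centre [0.56393318 0.20441951 0.07672156]
```

```bash
python3 - <<'E'
from h import *
units((.5555,.0897,.107),97.3)
E
```

```text
tcp [0.533  0.0889 0.301 ] units [-0.9  -0.08  7.76]
turn units -0.0 yaw now 97.27970033423169
```

```bash
python3 -m handwheel '[[[-0.9,-0.08,0,0],[0,0,1,0],[0,0,1,0],[0,0,1,0],[0,0,1,0],[0,0,1,0],[0,0,1,0],[0,0,1,0],[0,0,0.76,0],[0,0,0,0],[0,0,0,0]]]' 85; python3 -m handwheel '[[[0,0,0,0],[0,0,0,0],[0,0,0,0],[0,0,0,0],[0,0,0,0],[0,0,0,0]]]' 30 35
```

```text
t: 4.65
tcp_pos: [0.5564, 0.0898, 0.1078]
tool_rot: [-0.064, 0.998, -0.0, 0.001]
force: [-1.3, -0.5, 1.0]
finger_gap: 0.994
gripper_force: 0.0
t: 5.4
tcp_pos: [0.5564, 0.0897, 0.1086]
tool_rot: [-0.064, 0.998, -0.0, 0.001]
force: [-1.2, 0.3, 5.3]
finger_gap: 0.593
gripper_force: 36.1
```

```bash
python3 -m handwheel '[[[0.29,0,-0.62,0],[0.29,0,-0.62,0],[0.29,0,-0.62,0],[0.29,0,-0.62,0],[0.29,0,-0.62,0],[0.15,0,-0.5,0],[0,0,0,0]]]'; python3 - <<'E'
from h import *
D=np.load('w1.npz');W=wcloud(D['d'],D['p'],D['r']);
for n,(u,v) in dict(slide_a=(138,85),slide_b=(205,65),slide_c=(140,97),slide_d=(205,88),tray_nr=(123,17),tray_far=(98,178),tray_far2=(18,165),trayfloor=(85,150),smalltop=(27,92),filt=(48,262),bottle=(95,290),spat=(95,100)).items(): print(n,np.round(W[v,u],3))
s=sense();im,d=snapshot('wrist');cv2.imwrite('pics/w2.png',im[...,::-1])
E
```

```text
t: 6.28
tcp_pos: [0.5167, 0.0847, 0.1986]
tool_rot: [-0.064, 0.998, -0.0, 0.001]
force: [-0.6, -0.9, -1.3]
finger_gap: 0.594
gripper_force: 37.1
slide_a [ 0.433 -0.138  0.028]
slide_b [ 0.405 -0.06   0.012]
slide_c [ 0.447 -0.134  0.028]
slide_d [ 0.433 -0.056  0.013]
tray_nr [ 0.34  -0.186  0.005]
tray_far [ 0.556 -0.206  0.005]
tray_far2 [ 0.544 -0.357  0.015]
trayfloor [ 0.518 -0.229  0.005]
smalltop [ 0.44  -0.275  0.08 ]
filt [ 0.676 -0.283  0.041]
bottle [ 0.685 -0.177  0.073]
spat [ 0.451 -0.213  0.008]
```

View pics/w2.png

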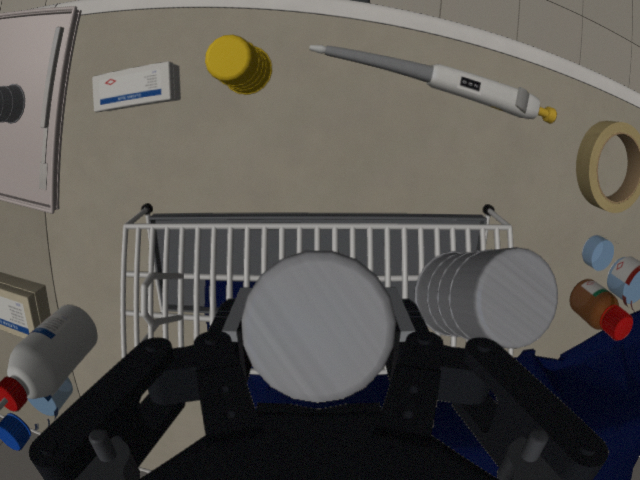

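The medium is held, clear of the prong. I'll take it to the free bench right of the rack to upright it in the grip.

```bash
python3 - <<'E'
from h import *
units((.505,-.145,.19));units((.505,-.145,.047))
E
```

```text
tcp [0.5165 0.0846 0.1978] units [ 1.63 -9.05  0.31]
tcp [0.5165 0.0846 0.1978] units [ 1.64 -9.05  6.03]
```

```bash
python3 -m handwheel '[[[0.2,-1,0,0],[0.2,-1,0,0],[0.2,-1,0,0],[0.2,-1,0,0],[0.2,-1,0,0],[0.2,-1,0,0],[0.2,-1,0,0],[0.2,-1,0,0],[0.03,-1,0,0],[0,-0.05,0.8,0],[0,0,0.8,0],[0,0,0.8,0],[0,0,0.8,0],[0,0,0.8,0],[0,0,0.8,0],[0,0,0.8,0],[0,0,0.4,0],[0,0,0,0],[0,0,0,0]]]'
```

```text
t: 8.7
tcp_pos: [0.5051, -0.1451, 0.0477]
tool_rot: [-0.064, 0.998, -0.0, 0.0]
force: [0.1, 0.4, -1.3]
finger_gap: 0.591
gripper_force: 37.1
```

Reduce the grip slightly, touch down, then sweep an arc.

```bash
python3 -m handwheel '[[[0,0,0.1,0],[0,0,0.1,0],[0,0,0.06,0],[0,0,0,0]]]' - 20; python3 -m handwheel '[[[-0.12,0,0.04,0],[-0.12,0,0.04,0],[-0.12,0,0.04,0],[-0.12,0,0.04,0],[0,0,0,0]]]'
```

```text
t: 9.2
tcp_pos: [0.5062, -0.1451, 0.0432]
tool_rot: [-0.064, 0.998, -0.001, 0.002]
force: [1.1, 2.2, 15.3]
finger_gap: 0.593
gripper_force: 38.6
t: 9.82
tcp_pos: [0.519, -0.1442, 0.0392]
tool_rot: [-0.064, 0.998, -0.001, 0.003]
force: [0.6, 2.6, 12.9]
finger_gap: 0.594
gripper_force: 39.8
```

```bash
python3 -m handwheel '[[[-0.12,0,0.03,0],[-0.12,0,0.03,0],[-0.12,0,0.03,0],[-0.12,0,0.02,0],[0,0,0,0]]]' 30 20;  python3 - <<'E'
from h import *
s=sense();im,d=snapshot('wrist');cv2.imwrite('pics/w3.png',im[...,::-1]);np.savez('w3.npz',d=d)
W=wcloud(d,s['tcp_pos'],s['tool_rot']);z=W[...,2];x=np.hypot(W[...,0]-.53,W[...,1]+.145)
m=(d>0)&(z>.07)&(x<.03);m[:, :230]=0;m[:,410:]=0;l,t,st,_=cv2.connectedComponentsWithStats(m.astype(np.uint8));m=t==1+np.argmax(st[1:,4])
p=W[m];print(m.sum(),p.mean(0),np.linalg.svd(p-p.mean(0),full_matrices=False)[2][2]);print(s['tcp_pos'],s['force'])
E
```

```text
t: 10.45
tcp_pos: [0.5289, -0.1425, 0.0349]
tool_rot: [-0.064, 0.998, -0.001, 0.0]
force: [-1.6, -2.1, 6.7]
finger_gap: 0.593
gripper_force: 39.2
30591 [ 0.51661028 -0.143008    0.10502779] [0.9875558  0.15256621 0.03817193]
[ 0.52889817 -0.14245314  0.03492035] [-1.62731292 -2.08715823  6.6894335 ]
```

View pics/w3.png

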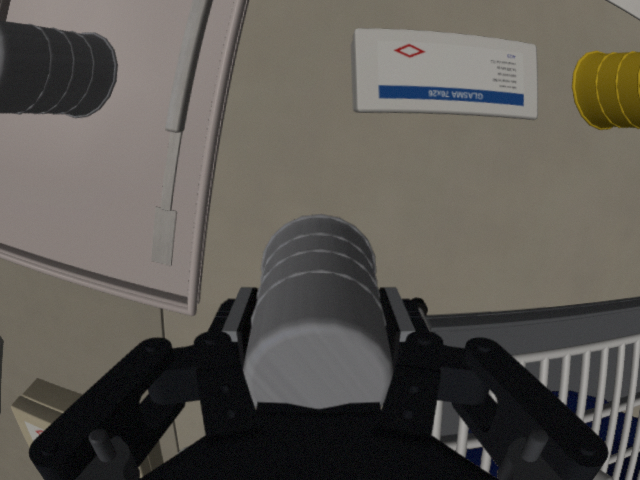

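The medium is now close to upright: its closed end is centred at about (318,365) and its wall runs up to (318,220). I'll measure the tilt, then open slightly to let it settle flat.

```bash
cat >> h.py <<'E'
def tilt(v0,v1,u0,u1,save=None):
    s=sense();im,d=snapshot('wrist')
    if save: cv2.imwrite('pics/'+save,im[...,::-1])
    p=wcloud(d,s['tcp_pos'],s['tool_rot'])[v0:v1,u0:u1][d[v0:v1,u0:u1]>0]
    n=np.linalg.svd(p-p.mean(0),full_matrices=False)[2][2];n*=np.sign(n[2])
    print('tcp',s['tcp_pos'],'F',s['force'],'centre',p.mean(0),'normal',n,'deg',np.degrees(np.arccos(n[2])))
E
python3 -c "
from h import *
tilt(352,395,280,355)"; python3 -m handwheel '[[[0,0,0,0],[0,0,0,0],[0,0,0,0]]]' 58 ; python3 -c "
from h import *
tilt(352,395,280,355)"
```

```text
tcp [ 0.52889594 -0.14241968  0.03492037] F [-1.50505938 -2.32395138  6.45250308] centre [ 0.52291038 -0.14209795  0.09205964] normal [0.0096985  0.00410394 0.99994455] deg 0.6033964189079435
t: 10.92
tcp_pos: [0.5284, -0.1416, 0.0338]
tool_rot: [-0.064, 0.998, 0.0, -0.0]
force: [0.1, 0.5, 0.5]
finger_gap: 0.679
gripper_force: 0.0
tcp [ 0.52843031 -0.14162055  0.03381475] F [0.14357491 0.53787548 0.5116301 ] centre [ 0.52159996 -0.14148004  0.09208294] normal [0.01051996 0.0024323  0.99994171] deg 0.6186621561355837
```

```bash
python3 -m handwheel '[[[0,0,0,0],[0,0,0,0],[0,0,0,0],[0,0,0,0]]]' 30 40; python3 - <<'E'
from h import *
units((.53,-.142,.24));units((.54,-.275,.24))
E
```

```text
t: 11.48
tcp_pos: [0.5285, -0.1418, 0.0344]
tool_rot: [-0.064, 0.998, -0.0, 0.0]
force: [-1.5, 1.1, 4.7]
finger_gap: 0.596
gripper_force: 41.6
tcp [ 0.5285 -0.1418  0.0344] units [-0.06 -0.02 -8.22]
tcp [ 0.5285 -0.1418  0.0344] units [ 0.22 -5.34 -8.22]
```

```bash
python3 -m handwheel '[[[0,0,-0.5,0],[0,0,-1,0],[0,0,-1,0],[0,0,-1,0],[0,0,-1,0],[0,0,-1,0],[0,-0.7,-1,0],[0,-0.9,-1,0],[0,-0.9,-0.7,0],[0.1,-0.9,0,0],[0.1,-1,0,0],[0,-0.9,0,0],[0,0,0,0],[0,0,0,0]]]'; cat >> h.py <<'E'
def disc(zc,r,guess,save):
    "held/standing beaker: centre of its top disc at height zc"
    s=sense();im,d=snapshot('wrist');cv2.imwrite('pics/'+save,im[...,::-1])
    W=wcloud(d,s['tcp_pos'],s['tool_rot']);m=(d>0)&(abs(W[...,2]-zc)<.005)&(np.hypot(W[...,0]-guess[0],W[...,1]-guess[1])<r*1.6)
    p=W[m];t=R();e=(p-s['tcp_pos'])@t
    c,rr=cv2.minEnclosingCircle(p[:,:2].astype(np.float32));print('n',m.sum(),'z',np.median(p[:,2]),'circle',c,rr,'mean',p.mean(0)[:2])
    print('tool-frame x range',np.percentile(e[:,0],[1,99]),'y',np.percentile(e[:,1],[1,99]),'centre x by front edge',np.percentile(e[:,0],99.5)-r,'tcp',s['tcp_pos'])
E
python3 - <<'E'
from h import *
s=sense();p=s['tcp_pos'];print(p)
disc(.080,.018,(.435,-.277),'w4.png')
disc(p[2]-.0344+.092,.0235,p[:2],'w4.png')
tilt(352,395,280,355)
E
```

```text
t: 13.22
tcp_pos: [0.54, -0.2734, 0.2382]
tool_rot: [-0.064, 0.998, 0.001, -0.001]
force: [-0.7, 0.2, -0.6]
finger_gap: 0.596
gripper_force: 42.1
[ 0.54001801 -0.27338852  0.23824673]
n 1473 z 0.07980712773374929 circle (0.43759819865226746, -0.27797722816467285) 0.018070317804813385 mean [ 0.43796318 -0.27820333]
tool-frame x range [0.08559493 0.11810074] y [-0.00837123  0.02458824] centre x by front edge 0.10054994939475138 tcp [ 0.54001801 -0.27338852  0.23824673]
n 12492 z 0.29587364056554766 circle (0.5379387140274048, -0.2741643786430359) 0.03761186823248863 mean [ 0.53141401 -0.27365727]
tool-frame x range [-0.00649132  0.02222358] y [-0.0364657   0.03403931] centre x by front edge -0.0010394144510675607 tcp [ 0.54011172 -0.27310639  0.23847949]
tcp [ 0.54022364 -0.27294076  0.23868977] F [ 0.30969254  0.267886   -1.6479107 ] centre [ 0.53398943 -0.27277776  0.29628784] normal [ 0.01142565 -0.00114409  0.99993407] deg 0.6579298196357964
```

View pics/w4.png

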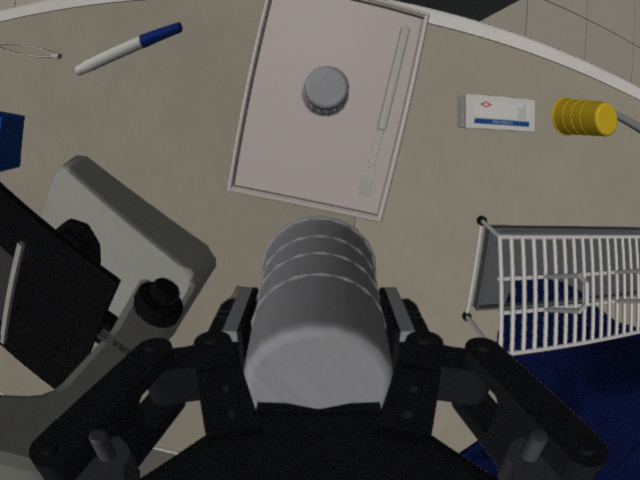

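The view shows the small beaker at (326,90), plain grey on the tray; the medium is upright in the grip.

```bash
python3 - <<'E'
from h import *
units((.4367,-.278,.145))
E
```

```text
tcp [ 0.5403 -0.2729  0.2389] units [4.14 0.33 3.76]
```

```bash
python3 -m handwheel '[[[0.7,0.05,0,0],[0.7,0.05,0.4,0],[0.7,0.05,0.6,0],[0.7,0.05,0.7,0],[0.7,0.05,0.7,0],[0.64,0.08,0.7,0],[0,0,0.66,0],[0,0,0,0],[0,0,0,0]]]'; python3 - <<'E'
from h import *
units((.4367,-.278,.145))
im,d=snapshot('scene');cv2.imwrite('pics/s5.png',cv2.resize(im[230:390,340:540],(800,640)[:2] and (750,600),interpolation=cv2.INTER_CUBIC)[...,::-1])
E
```

```text
t: 14.5
tcp_pos: [0.4374, -0.279, 0.1457]
tool_rot: [-0.064, 0.998, -0.0, 0.0]
force: [-0.1, -0.6, -1.2]
finger_gap: 0.593
gripper_force: 42.1
tcp [ 0.4374 -0.279   0.1457] units [0.02 0.04 0.03]
```

View pics/s5.png

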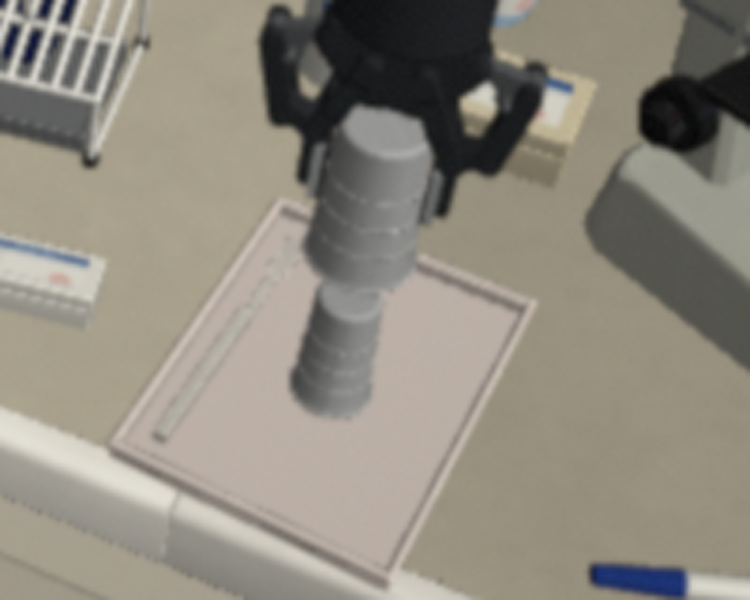

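Medium (crop (370,190)) hangs right over the small (340,350). Lowering in steps.

```bash
python3 -m handwheel '[[[0,0,0.4,0],[0,0,0.4,0],[0,0,0.4,0],[0,0,0.4,0],[0,0,0.4,0],[0,0,0,0]]]';python3 -m handwheel '[[[0,0,0.4,0],[0,0,0.4,0],[0,0,0.4,0],[0,0,0.4,0],[0,0,0.3,0],[0,0,0,0],[0,0,0,0]]]'
```

```text
t: 15.3
tcp_pos: [0.4362, -0.2785, 0.094]
tool_rot: [-0.064, 0.998, 0.001, -0.001]
force: [0.2, -0.1, -0.9]
finger_gap: 0.588
gripper_force: 42.1
t: 16.18
tcp_pos: [0.4369, -0.2791, 0.0476]
tool_rot: [-0.064, 0.998, -0.0, 0.0]
force: [-0.2, 0.1, -0.8]
finger_gap: 0.592
gripper_force: 42.1
```

```bash
python3 -m handwheel '[[[0,0,0.15,0],[0,0,0.1,0],[0,0,0.06,0],[0,0,0,0],[0,0,0,0]]]';python3 -m handwheel '[[[0,0,0.04,0],[0,0,0.04,0],[0,0,0,0]]]'
```

```text
t: 16.8
tcp_pos: [0.4368, -0.279, 0.0398]
tool_rot: [-0.064, 0.998, -0.0, 0.0]
force: [-0.3, -0.3, -0.7]
finger_gap: 0.594
gripper_force: 42.1
t: 17.18
tcp_pos: [0.4368, -0.279, 0.0384]
tool_rot: [-0.064, 0.998, -0.0, 0.0]
force: [-0.1, 0.9, 4.9]
finger_gap: 0.594
gripper_force: 42.6
```

Touched down at the expected height. Release, wait, then rise.

```bash
python3 -m handwheel '[[[0,0,0,0],[0,0,0,0],[0,0,0,0],[0,0,0,0]]]' 70 40; python3 -m handwheel '[[[0,0,-0.3,0],[0,0,-0.6,0],[0,0,-1,0],[0,0,-1,0],[0,0,-1,0],[0,0,-1,0],[0,0,-1,0],[0,0,-1,0],[-1,0,-1,0],[-1,0,0,0],[-1,0,0,0],[-1,0,0,0],[0,0,0,0]]]' 85; python3 - <<'E'
from h import *
disc(.096,.0235,(.437,-.278),'w6.png')
units((.55,.2,.3))
E
```

```text
t: 17.68
tcp_pos: [0.4367, -0.279, 0.0377]
tool_rot: [-0.064, 0.998, 0.0, -0.0]
force: [-0.4, -1.0, 0.1]
finger_gap: 0.821
gripper_force: 0.0
t: 19.3
tcp_pos: [0.5371, -0.2659, 0.2364]
tool_rot: [-0.065, 0.998, -0.001, 0.001]
force: [-0.2, -0.3, 0.4]
finger_gap: 0.995
gripper_force: 0.0
n 2848 z 0.09583646252789492 circle (0.43785369396209717, -0.2777652442455292) 0.02367999218404293 mean [ 0.4379747  -0.27770068]
tool-frame x range [0.07862347 0.12099794] y [-0.02025764  0.02262397] centre x by front edge 0.09821905584988319 tcp [ 0.53710587 -0.26588575  0.23636416]
tcp [ 0.5359 -0.2658  0.236 ] units [-2.96 18.4  -2.57]
```

Medium is seated: top z is 95.8 mm, centred on the small one to under 1 mm. Now the large.

```bash
python3 -m handwheel '[[[0,0.5,-0.6,0],[0,1,-1,0],[0,1,-1,0],[0,1,0,0],[0,1,0,0],[0,1,0,0],[0,1,0,0],[0,1,0,0],[0,1,0,0],[0,1,0,0],[0,1,0,0],[0,1,0,0],[0,1,0,0],[0,1,0,0],[0,1,0,0],[0,1,0,0],[-1,1,0,0],[-1,1,0,0],[-0.4,1,0,0],[0,0,0,0]]]' 85; python3 - <<'E'
from h import *
units((.5346,.2006,.121),97.3)
s=sense();im,d=snapshot('wrist');W=wcloud(d,s['tcp_pos'],s['tool_rot']);u0=np.array([-.419,-.0537,.906]);c=np.array([.5187,.1986,.1746])
p=W[(d>0)&(abs((W-c)@u0)<.005)&(np.linalg.norm(W-c,axis=-1)<.045)];print(len(p),p.mean(0))
E
```

```text
t: 21.85
tcp_pos: [0.5351, 0.202, 0.2987]
tool_rot: [-0.065, 0.998, -0.0, -0.002]
force: [0.9, 0.2, -0.8]
finger_gap: 0.998
gripper_force: 0.0
tcp [0.5351 0.202  0.2987] units [ 0.   -0.05  7.11]
turn units 0.03 yaw now 97.5031480060063
4730 [0.51870647 0.20098015 0.17492942]
```

```bash
python3 -m handwheel '[[[0,0,1,0],[0,0,1,0],[0,0,1,0],[0,0,1,0],[0,0,1,0],[0,0,1,0],[0,0,0.6,0],[0,0,0.5,0],[0,0,0,0],[0,0,0,0]]]' 85; python3 -m handwheel '[[[0,0,0,0],[0,0,0,0],[0,0,0,0],[0,0,0,0],[0,0,0,0],[0,0,0,0]]]' 40 40; python3 -m handwheel '[[[0.29,0,-0.62,0],[0.29,0,-0.62,0],[0.29,0,-0.62,0],[0.29,0,-0.62,0],[0.29,0,-0.62,0],[0.15,0,-0.5,0],[0,0,0,0]]]'
```

```text
t: 23.15
tcp_pos: [0.5369, 0.2003, 0.1234]
tool_rot: [-0.064, 0.998, 0.0, 0.001]
force: [0.4, -0.4, 1.2]
finger_gap: 0.995
gripper_force: 0.0
t: 23.9
tcp_pos: [0.5367, 0.2004, 0.124]
tool_rot: [-0.064, 0.998, 0.0, 0.001]
force: [-1.2, 0.7, 4.4]
finger_gap: 0.703
gripper_force: 43.7
t: 24.78
tcp_pos: [0.4972, 0.1952, 0.2141]
tool_rot: [-0.064, 0.998, 0.0, 0.001]
force: [1.4, 0.7, -1.6]
finger_gap: 0.703
gripper_force: 44.6
```

```bash
python3 - <<'E'
from h import *
units((.505,-.15,.21))
E
```

```text
tcp [0.4972 0.1952 0.2141] units [  1.46 -13.74   0.16]
```

```bash
python3 -m handwheel '[[[0.1,-0.6,0,0],[0.1,-1,0,0],[0.1,-1,0,0],[0.1,-1,0,0],[0.1,-1,0,0],[0.1,-1,0,0],[0.1,-1,0,0],[0.1,-1,0,0],[0.1,-1,0,0],[0.1,-1,0,0],[0.1,-1,0,0],[0.1,-1,0,0],[0.1,-1,0,0],[0.1,-1,0,0],[0.06,-0.15,0,0],[0,0,0,0]]]'; python3 -m handwheel '[[[0,0,0.6,0],[0,0,0.8,0],[0,0,0.8,0],[0,0,0.8,0],[0,0,0.8,0],[0,0,0.8,0],[0,0,0.8,0],[0,0,0.4,0],[0,0,0,0],[0,0,0,0]]]'; python3 -c "
from h import *
s=sense();im,d=snapshot('wrist');cv2.imwrite('pics/w7.png',im[...,::-1])"
```

```text
t: 26.78
tcp_pos: [0.5036, -0.1505, 0.2122]
tool_rot: [-0.063, 0.998, 0.001, -0.001]
force: [-0.5, 0.2, -3.0]
finger_gap: 0.704
gripper_force: 44.5
t: 28.02
tcp_pos: [0.5048, -0.1505, 0.0682]
tool_rot: [-0.064, 0.998, -0.0, 0.0]
force: [-0.3, 0.7, -2.0]
finger_gap: 0.704
gripper_force: 44.5
```

View pics/w7.png

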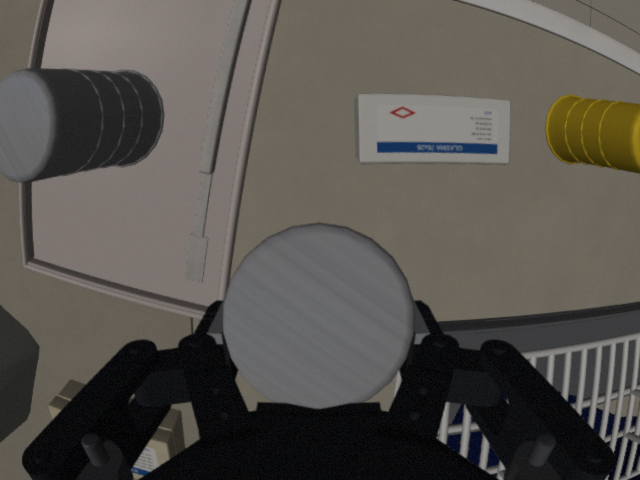

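The large is held at its 25° tilt, closed end at (318,315), with the spot below it clear. Touch down and start the arc.

```bash
python3 -m handwheel '[[[0,0,0.1,0],[0,0,0.08,0],[0,0,0.06,0],[0,0,0,0]]]' 40 30; python3 -m handwheel '[[[0,0,0.05,0],[0,0,0.05,0],[0,0,0,0]]]'
```

```text
t: 28.58
tcp_pos: [0.5046, -0.1506, 0.0621]
tool_rot: [-0.064, 0.998, -0.0, 0.0]
force: [-1.0, 0.5, 0.9]
finger_gap: 0.705
gripper_force: 44.9
t: 28.95
tcp_pos: [0.5054, -0.1505, 0.0616]
tool_rot: [-0.064, 0.998, -0.0, 0.001]
force: [-1.6, 2.5, 16.1]
finger_gap: 0.707
gripper_force: 46.8
```

```bash
python3 -m handwheel '[[[-0.12,0,0.03,0],[-0.12,0,0.03,0],[-0.12,0,0.03,0],[-0.12,0,0.03,0],[0,0,0,0]]]'; python3 -m handwheel '[[[-0.12,0,0.03,0],[-0.12,0,0.03,0],[-0.12,0,0.03,0],[0,0,0,0]]]'; python3 -c "
from h import *
tilt(345,395,270,365)"
```

```text
t: 29.58
tcp_pos: [0.5178, -0.1491, 0.0585]
tool_rot: [-0.064, 0.998, -0.001, 0.002]
force: [-0.4, 2.5, 14.8]
finger_gap: 0.704
gripper_force: 48.5
t: 30.08
tcp_pos: [0.5263, -0.1481, 0.0556]
tool_rot: [-0.064, 0.998, -0.001, 0.001]
force: [-0.7, 1.3, 9.9]
finger_gap: 0.7
gripper_force: 48.3
tcp [ 0.52628188 -0.14806509  0.05559656] F [-0.69371143  1.34306317  9.89405669] centre [ 0.51954216 -0.14782198  0.11196447] normal [-0.13423331 -0.01908536  0.99076595] deg 7.792350726500337
```

```bash
python3 -m handwheel '[[[-0.12,0,0.03,0],[-0.12,0,0.03,0],[-0.12,0,0.03,0],[-0.06,0,0.02,0],[0,0,0,0]]]'; python3 -c "
from h import *
tilt(345,395,270,365)"
```

```text
t: 30.75
tcp_pos: [0.5355, -0.1466, 0.0514]
tool_rot: [-0.064, 0.998, -0.0, -0.0]
force: [-1.9, 0.1, 5.0]
finger_gap: 0.701
gripper_force: 47.4
tcp [ 0.53549981 -0.14660539  0.05139978] F [-1.93117792  0.06023898  4.9573321 ] centre [ 0.52845419 -0.14647432  0.10841458] normal [-7.30939859e-03 -9.64344040e-04  9.99972821e-01] deg 0.4224306039865536
```

Upright. Release briefly to settle, regrip, lift and go to the tray.

```bash
python3 -m handwheel '[[[0,0,0,0],[0,0,0,0],[0,0,0,0]]]' 68; python3 -m handwheel '[[[0,0,0,0],[0,0,0,0],[0,0,0,0],[0,0,0,0]]]' 40 40; python3 -c "
from h import *
tilt(345,395,270,365)
units((.55,-.277,.26))"
```

```text
t: 31.18
tcp_pos: [0.5358, -0.1464, 0.0511]
tool_rot: [-0.064, 0.998, 0.0, 0.0]
force: [-0.7, -0.9, 0.4]
finger_gap: 0.799
gripper_force: 0.0
t: 31.68
tcp_pos: [0.5358, -0.1465, 0.0516]
tool_rot: [-0.064, 0.998, -0.0, 0.0]
force: [-1.3, 0.5, 5.0]
finger_gap: 0.701
gripper_force: 43.9
tcp [ 0.53583389 -0.14647875  0.05157607] F [-1.25921741  0.54232063  4.97172996] centre [ 0.52916994 -0.14628388  0.10804352] normal [0.00777748 0.00192621 0.9999679 ] deg 0.45908473946942824
tcp [ 0.5358 -0.1465  0.0516] units [ 0.1  -5.25 -8.34]
```

```bash
python3 -m handwheel '[[[0,0,-0.5,0],[0,0,-1,0],[0,0,-1,0],[0,0,-1,0],[0,0,-1,0],[0,0,-1,0],[0,-0.7,-1,0],[0,-0.9,-1,0],[0,-0.9,-0.8,0],[0,-0.9,0,0],[0,-1,0,0],[0,-0.9,0,0],[0,0,0,0],[0,0,0,0]]]'; python3 - <<'E'
from h import *
p=sense()['tcp_pos']
disc(.096,.0235,(.437,-.278),'w8.png')
disc(p[2]-.0516+.108,.0295,p[:2],'w8b.png')
tilt(345,395,270,365)
units((.437,-.2777,.175))
E
```

```text
t: 33.48
tcp_pos: [0.5521, -0.2774, 0.2579]
tool_rot: [-0.064, 0.998, 0.001, -0.001]
force: [-0.1, -0.1, -2.5]
finger_gap: 0.706
gripper_force: 44.4
n 2462 z 0.09580926762237374 circle (0.43779635429382324, -0.2777884006500244) 0.02369813807308674 mean [ 0.43822773 -0.27792998]
tool-frame x range [0.09156624 0.13440347] y [-0.00767465  0.03517638] centre x by front edge 0.11165021780649356 tcp [ 0.5520731  -0.27735572  0.2579289 ]
n 21711 z 0.31454739014055794 circle (0.5518529415130615, -0.27740606665611267) 0.047275375574827194 mean [ 0.54066745 -0.278311  ]
tool-frame x range [-0.00803294  0.03079245] y [-0.0458034   0.04537135] centre x by front edge 0.0015903101300015626 tcp [ 0.55217752 -0.27701784  0.25818221]
tcp [ 0.55230524 -0.27691345  0.25842811] F [-0.18988287  0.05563742 -1.24479548] centre [ 0.54576081 -0.27679557  0.31485499] normal [8.86800427e-03 5.96900230e-04 9.99960500e-01] deg 0.5092556085755245
tcp [ 0.5524 -0.2769  0.2586] units [4.58 0.56 3.35]
```

```bash
python3 -m handwheel '[[[0.75,0.1,0,0],[0.75,0.1,0.4,0],[0.75,0.1,0.6,0],[0.75,0.1,0.7,0],[0.75,0.1,0.7,0],[0.73,0.06,0.7,0],[0,0,0.25,0],[0,0,0,0],[0,0,0,0]]]'; python3 -c "
from h import *
units((.4394,-.2777,.056))"
```

```text
t: 34.75
tcp_pos: [0.4411, -0.2789, 0.1759]
tool_rot: [-0.064, 0.998, -0.001, 0.001]
force: [-0.5, -0.7, -2.3]
finger_gap: 0.697
gripper_force: 44.3
tcp [ 0.4411 -0.2789  0.1759] units [0.07 0.06 4.79]
```

```bash
python3 -m handwheel '[[[0.07,0.06,0.3,0],[0,0,0.4,0],[0,0,0.4,0],[0,0,0.4,0],[0,0,0.4,0],[0,0,0.4,0],[0,0,0,0]]]';python3 -m handwheel '[[[0,0,0.4,0],[0,0,0.4,0],[0,0,0.4,0],[0,0,0.4,0],[0,0,0.4,0],[0,0,0.2,0],[0,0,0,0],[0,0,0,0]]]'
```

```text
t: 35.62
tcp_pos: [0.4373, -0.2766, 0.1166]
tool_rot: [-0.064, 0.998, 0.001, -0.001]
force: [-0.3, 0.3, -1.7]
finger_gap: 0.705
gripper_force: 44.3
t: 36.62
tcp_pos: [0.4378, -0.2771, 0.0627]
tool_rot: [-0.064, 0.998, -0.0, 0.0]
force: [-0.2, 0.0, -2.1]
finger_gap: 0.705
gripper_force: 44.4
```

```bash
python3 -m handwheel '[[[0,0,0.1,0],[0,0,0.08,0],[0,0,0.06,0],[0,0,0,0],[0,0,0,0]]]';python3 -m handwheel '[[[0,0,0.04,0],[0,0,0.04,0],[0,0,0,0]]]'
```

```text
t: 37.25
tcp_pos: [0.4378, -0.2771, 0.0566]
tool_rot: [-0.064, 0.998, -0.0, -0.0]
force: [-0.3, -1.0, -3.1]
finger_gap: 0.704
gripper_force: 44.4
t: 37.62
tcp_pos: [0.4378, -0.2772, 0.0556]
tool_rot: [-0.064, 0.998, -0.0, 0.0]
force: [-1.7, 0.1, 6.1]
finger_gap: 0.705
gripper_force: 45.3
```

```bash
python3 -m handwheel '[[[0,0,0,0],[0,0,0,0],[0,0,0,0],[0,0,0,0]]]' 80 40; python3 -m handwheel '[[[0,0,-0.3,0],[0,0,-0.6,0],[0,0,-1,0],[0,0,-1,0],[0,0,-1,0],[0,0,-1,0],[0,0,-1,0],[0,0,-1,0],[-1,0,-1,0],[-1,0,0,0],[-1,0,0,0],[-1,0,0,0],[0,0,0,0],[0,0,0,0]]]' 85; python3 - <<'E'
from h import *
disc(.112,.0295,(.438,-.278),'w9.png')
s=sense();im,d=snapshot('wrist');W=wcloud(d,s['tcp_pos'],s['tool_rot'])
p=W[(d>0)&(abs(W[...,2]-.112)<.006)&(np.hypot(W[...,0]-.438,W[...,1]+.278)<.026)]
print(np.linalg.svd(p-p.mean(0),full_matrices=False)[2][2],s['qd'])
im,d=snapshot('scene');cv2.imwrite('pics/s9.png',im[...,::-1])
E
```

```text
t: 38.12
tcp_pos: [0.4378, -0.2771, 0.0544]
tool_rot: [-0.064, 0.998, 0.0, -0.0]
force: [-0.7, 0.9, 0.7]
finger_gap: 0.938
gripper_force: 0.0
t: 39.88
tcp_pos: [0.5361, -0.264, 0.2525]
tool_rot: [-0.064, 0.998, 0.0, -0.0]
force: [0.4, 0.0, -0.8]
finger_gap: 0.997
gripper_force: 0.0
n 4541 z 0.11187740655619091 circle (0.43577608466148376, -0.27635109424591064) 0.029697522521018982 mean [ 0.43625123 -0.27630296]
tool-frame x range [0.07349588 0.12750793] y [-0.02667661  0.02730357] centre x by front edge 0.09885784918853616 tcp [ 0.53607709 -0.26396946  0.25246893]
[ 2.25992003e-03 -5.32749820e-04  9.99997304e-01] [-0.00633445  0.00022441  0.00304099 -0.00075286 -0.00427998  0.00182365]
```

View pics/s9.png

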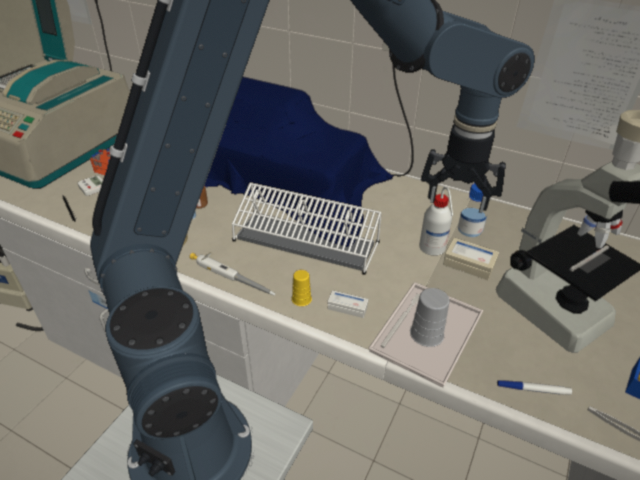

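The large stands upright over both at (430,316). Its top is at 111.9 mm and it is about 2.5 mm off the small one's axis. The rack is empty, the bystanders are where they were, and the gripper is clear.

```bash
python3 -c "
from station import *
print(sign_off())"
```

```text
the job is handed in; nothing more can be done
None
```

The job is handed in: by the last camera measurements, all three beakers stand nested mouth-down with rims on the tray floor, the medium within 1 mm and the large about 2.5 mm off the small one's axis, and the other things appear where they were; sign-off gave no verdict.

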